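# Set out one spice tube, put another away

### The arm

A 6-joint arm with a two-finger parallel gripper is mounted at the origin on the work surface. World frame = base frame: x ahead of the robot, y to its left, z up, the work surface at z = 0. Lengths are in m, angles in rad, forces in N, time in s.
With the tool pointing down it reaches from about 0.375 to 0.825 m from the base axis. Payload 5.5 kg.
Tool frame: the origin (TCP) lies on the mounting face of the last link; the fingertips stand 173 mm ahead of it and the grasp point (between the pads) lies 155 mm ahead of it; z points along the fingers, y is the direction in which the jaws open and shut (so a half turn about z gives the same grasp; the last joint's range is limited). The gripper opens to 85 mm and grips with 20 to 120 N. Pads are 22 mm wide; open, the fingers measure 114 mm over their backs; the gripper's body (76 mm by 85 mm) begins 54 mm behind the grasp point. The pads swing forward as they close: fully open they stand 13 mm farther back than shut.
Start: joints at [-1.173, 0.314, -0.047, 1.21, 0, 1.571], TCP at [0.232, -0.553, 0.405] pointing down, gripper open.
Joint ranges: [-2.67, 2.67], [-0.69, 1.73], [-1.03, 1.25], [-2.08, 2.16], [-1.42, 1.45], [-3.14, 3.14]. Speed limits (rad/s): [2.39, 2.39, 3.01, 3.14, 3.14, 3.14].

### API

Orientations are given as a rotation vector (axis times angle).
In Python, from bench import arm, viewer gives the robot as it stands.
- The arm moves only by the tool step_arm, never from a script. Its arguments are lists of equal length, an entry for each row: "offset": the shift along the tool's x, y, z in cm, a list of three; "dr": the turn, a rotation vector about the tool's x, y, z in degrees, a list of three; "jaw": the opening, from -1 (shut) to 1 (fully open), so that 0 is half open. A call has 1 to 10 rows; each row is the pose to reach, as a shift and turn from the pose commanded when the call began, along the tool's axes at that moment; what a row does not reach only later rows make up. A row lasts 1/10 s, in which the tool goes at most 50 mm and 8.59 degrees, less where a joint would pass 70% of its speed; a pose out of reach is approached as far as the arm can. A call with a gripper value outside its range is refused whole. The fingers move at their own pace and stop on an object; "grip_force" is the grip in N (left out, the last holds). Time passes only in rows, so rows that repeat a pose let the fingers close. It gives the time, the measured TCP pose, the force and the opening at its end, in the units of the state.
- arm.get_obs(): the state, without advancing time (a new reading comes with each control period).
- viewer.snapshot(name): name is "scene" or "top" or "wrist"; returns the picture (400x640x3 uint8, red, green, blue); there is no depth.
- viewer.camera_params(name): a dict with "fx", "fy", "cx", "cy" (pixels), "view" (4x4, takes a point from world to camera coordinates); the wrist camera has in their place "mount" (4x4, takes a point from camera to tool coordinates, whose origin is the TCP and whose axes are the flange's). Camera axes: x right, y down, z forward; pixel columns grow to the right and rows downward; lengths in m; the calibration is good to about 2 mm. A picture is of the moment at which its call begins: read the wrist's pose just before it. camera_params takes no time and is no camera call.
- arm.hand_in(): hands the job in, once; it reports no verdict.
The state is a dict: "time": time; "joints": joint angles; "dq": joint speeds; "effort": joint torques, N m; "eef_pos": TCP position; "eef_rot": TCP orientation; "ft_force": force on the tool from outside, world axes, zero at the start; "ft_torque": the same for the moment, N m; "opening": finger opening in m.
Only numpy, scipy, OpenCV 4.12 (cv2) and the standard library are available. Lean on these libraries where they do the work, as an engineer would, in place of code of your own. Each camera call takes 0.05 s, during which the arm holds its last target. There are 200 camera calls.

### The job

Two of the spice tubes stick half out of the wooden holder on the gold tray. Draw the one with the disc stopper all the way out of its hole, so that it lies in its lane on the tray, wholly clear of the holder, and push the one with the ball stopper fully home in its hole. Leave the short-capped tube, the grinder and the cup beside the tray where they are, and let go of everything.

Things in the scene. Friction and masses are not known exactly. Their poses are not given: they have to be found in the camera images.
- rack: Fixed gold-tone tray with a dark wooden tube holder at its far end. Origin: shelf level, midway along the holder's front face; +x straight into the holes, z up. Tray x=-190 to 120, y=+-125 mm, rim 14 mm high. Holder: block x=0 to 112 mm, 232 wide, 63 high, three level round holes (44 mm wide, 102 deep) in its front (robot side) at y=-76, 0, 76 mm, axes 31.5 mm high.
- lane_left (a point): Middle of the tray lane in front of the hole at rack y=+76 mm, on its floor 10 mm above the shelf, at rack x=-93 mm; axes as the rack's. Each hole has such a lane, x=-181 to -5 mm, with a rib on both sides (19 to 25 mm from its middle, top 18 mm above the shelf). A tube in lane or hole has its axis 30 mm above the shelf.
- lane_right (a point): The same point of the lane at rack y=-76 mm. The two outer lanes hold the disc tube and the ball tube, either way round.
- tube_disc: Loose aluminium tube, about 0.18 kg, body 40 mm wide, 100 long, level, stopper to the robot. White stopper like a spool: neck 12 mm wide, x=0 to -36 mm, then a disc 40 mm wide, x=-36 to -44. Origin: on the axis at the shoulder (body meets neck); +x to the foot at x=100; may be rolled. At first 30 to 60 mm is in the hole. Slides freely: a fingertip lowered to the neck can drag the disc.
- tube_ball: Loose tube like the disc one (40 mm wide, 100 long, about 0.18 kg), with a white ball stopper 36 mm wide, centre x=-22, near end x=-40 mm. Origin: on the axis at the shoulder where the body ends; +x to the foot at x=100 mm. At first 30 to 60 mm is in the hole, slides freely. Fully home its foot meets the hole's end, the shoulder flush with the holder's front (0 to 2 mm inside).
- tube_cap: Loose tube of the same size, home in the middle hole; only its short white ceramic cap (34 mm wide, 18 mm long) shows. Origin at the shoulder, +x to the foot. To be left alone.
- grinder: Loose steel cardamom grinder, upright, 52 mm diameter, 145 mm high, beside the holder at rack y about +190 mm. Origin: centre of its underside. To be left alone.
- cup: Loose small white cup, 64 mm across the rim, 55 mm high, beside the tray at rack y about -185 mm. Origin: centre of its underside. To be left alone.
Mind the look-alikes: they are no part of the job. What is shaped like the tube_ball but blue or pink is not meant.

How it is judged:
By the outcome, as a careful person would: the job done as asked, in the order asked, and still so for the second after the job is handed in, with the robot touching nothing.
It also fails if it takes over 43 s, if anything falls off the work surface, if the arm or the gripper's body presses on something with over 40 N, if the wrist force passes 120 N, or if a joint passes its speed limit or range.

## Working session

There is one attempt and no reset: what is moved stays moved. The work goes in short steps, Python scripts to look and compute and a tool call to move; the robot and the scene stay as the last step left them, time stands still between calls to the robot, and variables do not carry over. Pictures are saved under pics/ and viewed, about 8 in all and at most 12, crops included, and the job is handed in when it is done.

Besides the shell and the picture viewer there is one more tool, called after "Call:" as name(argument=value, ...) on one line, values as JSON. step_arm: Moves the arm, as the interface text tells. Its arguments: {"type":"object","properties":{"offset":{"type":"array","items":{"type":"array","items":{"type":"number"}}},"dr":{"type":"array","items":{"type":"array","items":{"type":"number"}}},"jaw":{"type":"array","items":{"type":"number"}},"grip_force":{"type":"number"}},"required":["offset","dr","jaw"]}

```bash
mkdir -p pics; ls; python3 - <<'E'
from bench import arm, viewer
import cv2,numpy as np
o=arm.get_obs();print({k:np.round(v,3) for k,v in o.items()})
for n in("scene","top"):
    cv2.imwrite(f"pics/{n}0.png",viewer.snapshot(n)[:,:,::-1])
    p=viewer.camera_params(n);print(n,p["fx"],p["fy"],p["cx"],p["cy"]);print(np.round(p["view"],4))
p=viewer.camera_params("wrist");print({k:np.round(v,4) for k,v in p.items()})
E
```

```text
pics
{'time': np.float64(0.0), 'joints': array([-1.173,  0.314, -0.048,  1.21 , -0.   ,  1.571]), 'dq': array([-0.   ,  0.   , -0.001,  0.   ,  0.001,  0.002]), 'effort': array([ 0.0000e+00, -5.3959e+01,  3.3975e+01,  1.9000e-02,  1.0000e-03,
        0.0000e+00]), 'eef_pos': array([ 0.232, -0.553,  0.404]), 'eef_rot': array([-3.078e+00, -6.200e-01,  1.000e-03]), 'ft_force': array([ 0.168,  0.703, -0.331]), 'ft_torque': array([-0.042,  0.005, -0.002]), 'opening': np.float64(0.086)}
scene 388.98553832480695 388.98553832480695 322.24124477833203 197.7683064481475
[[-0.313   0.9497  0.0086  0.1539]
 [ 0.7849  0.2637 -0.5607 -0.4254]
 [-0.5348 -0.1687 -0.828   1.1102]
 [ 0.      0.      0.      1.    ]]
top 404.4637765144229 404.4637765144229 318.3690399898521 204.5919397811997
[[-0.0739 -0.9972 -0.0064  0.0703]
 [-0.9703  0.0734 -0.2303  0.5883]
 [ 0.2301 -0.0108 -0.9731  0.6971]
 [ 0.      0.      0.      1.    ]]
{'fx': np.float64(284.5758), 'fy': np.float64(284.5758), 'cx': np.float64(320.0959), 'cy': np.float64(202.6033), 'mount': array([[ 4.000e-04, -9.576e-01, -2.882e-01,  7.340e-02],
       [ 1.000e+00,  4.000e-04,  2.000e-04, -2.000e-04],
       [-1.000e-04, -2.882e-01,  9.576e-01,  3.140e-02],
       [ 0.000e+00,  0.000e+00,  0.000e+00,  1.000e+00]])}
```

View pics/scene0.png

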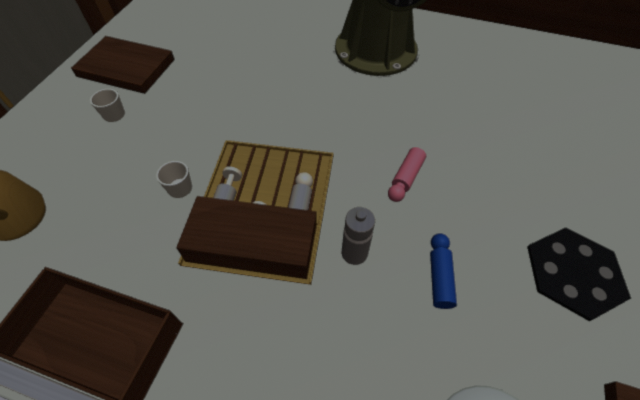

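View pics/top0.png

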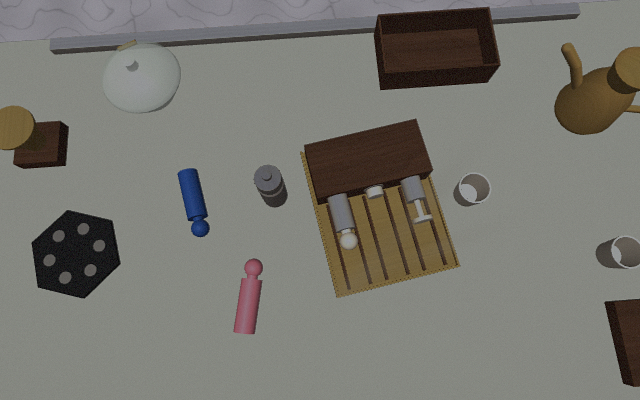

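```bash
cat > h.py <<'E'
from bench import arm, viewer
import cv2,numpy as np
from scipy.spatial.transform import Rotation as R
def cam(n,o=None):
    p=viewer.camera_params(n);K=(p["fx"],p["fy"],p["cx"],p["cy"])
    if n=="wrist":
        T=np.eye(4);T[:3,:3]=R.from_rotvec(o["eef_rot"]).as_matrix();T[:3,3]=o["eef_pos"]
        M=T@p["mount"]
    else: M=np.linalg.inv(p["view"])
    return K,M
def ray(c,u,v,z):
    (fx,fy,cx,cy),M=c
    d=M[:3,:3]@np.array([(u-cx)/fx,(v-cy)/fy,1]);o=M[:3,3]
    return o+d*(z-o[2])/d[2]
def px(c,P):
    (fx,fy,cx,cy),M=c
    q=M[:3,:3].T@(np.asarray(P)-M[:3,3]);return np.array([fx*q[0]/q[2]+cx,fy*q[1]/q[2]+cy])
E
python3 - <<'E'
from h import *
im=cv2.imread("pics/top0.png")
cv2.imwrite("pics/topc.png",cv2.resize(cv2.convertScaleAbs(im[110:310,290:490],alpha=1.5),(800,800),interpolation=cv2.INTER_CUBIC)[:, :][0:800:1][:,:])
a=cv2.imread("pics/topc.png");cv2.imwrite("pics/topc.png",cv2.resize(a,(600,600)))
c=cam("top");print("cam",c[1][:3,3])
for n,u,v,z in[("near R",459,266,.014),("near L",338,295,.014),("far R blk",417,121,.063),("far L blk",305,143,.063),("ball",348,240,.03),("disc",422,218,.03)]:print(n,ray(c,u,v,z).round(3))
E
```

```text
cam [0.41562514 0.03446602 0.81424726]
near R [ 0.461 -0.24   0.014]
near L [0.423 0.001 0.014]
far R blk [ 0.75  -0.184  0.063]
far L blk [0.72  0.043 0.063]
ball [ 0.526 -0.027  0.03 ]
disc [ 0.559 -0.176  0.03 ]
```

View pics/topc.png

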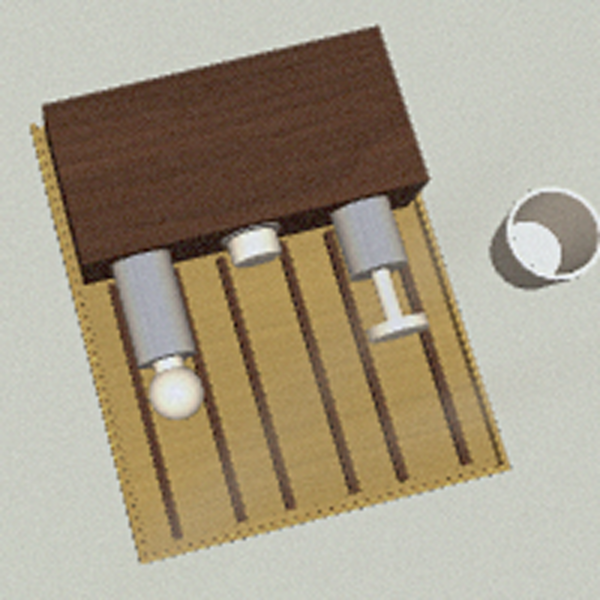

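```bash
python3 - <<'E'
from h import *
from scipy.optimize import least_squares
c=cam("top")
C=lambda x,y:np.array([290+x/3,110+y/3])
L=[((-.19,.125,.014),C(140,562)),((-.19,-.125,.014),C(510,467)),((0,.116,.063),C(83,266)),((0,-.116,.063),C(429,180)),((.112,-.116,.063),C(378,27)),((.112,.116,.063),C(43,105))]
def W(p,q):
    a=p[2];return np.array([p[0]+np.cos(a)*q[0]-np.sin(a)*q[1],p[1]+np.sin(a)*q[0]+np.cos(a)*q[1],q[2]])
f=lambda p:np.concatenate([px(c,W(p,q))-u for q,u in L])
s=least_squares(f,[.6,-.1,.15]);print(s.x,np.degrees(s.x[2]),s.fun.round(1))
def inv(p,w):
    a=p[2];d=w[:2]-p[:2];return np.array([np.cos(a)*d[0]+np.sin(a)*d[1],-np.sin(a)*d[0]+np.cos(a)*d[1],w[2]])*1000
for n,u,z in[("ballc",C(177,392),.03),("disc top",C(397,320),.05),("disc ctr",C(399,328),.03),("disc shoulder top",C(372,268),.05),("shoulder axis",C(375,275),.036),("cap",C(253,247),.03)]:print(n,inv(s.x,ray(c,*u,z)).round(1))
cs=cam("scene")
for q in[(-.19,.125,.014),(-.19,-.125,.014),(.112,-.116,.063),(.112,.116,.063)]:print(q,px(cs,W(s.x,q)).round(1))
np.save("rack.npy",s.x)
for q in [(-.05,-.076),(-.05,.076),(-.2,.076)]: print(W(s.x,(*q,0)))
E
```

```text
[ 0.62597592 -0.08728991  0.16981801] 9.729855099505489 [ 0.1  0.7  0.4  0.8 -0.3 -0.7  0.2 -0.1  0.1 -0.7 -0.6 -0.2]
ballc [-90.1  75.1  30. ]
disc top [-81.8 -71.7  50. ]
disc ctr [-84.5 -77.4  30. ]
disc shoulder top [-45.  -66.3  50. ]
shoulder axis [-47.5 -70.9  36. ]
cap [-8.2  0.6 30. ]
(-0.19, 0.125, 0.014) [334.2 151.3]
(-0.19, -0.125, 0.014) [226.3 138.5]
(0.112, -0.116, 0.063) [177.  245.8]
(0.112, 0.116, 0.063) [307.  264.3]
[ 0.58953936 -0.17064684  0.        ]
[ 0.56385091 -0.02083327  0.        ]
[ 0.41600858 -0.04618372  0.        ]
```

```bash
cat >> h.py <<'E'
def W(p,q):
    a=p[2];return np.array([p[0]+np.cos(a)*q[0]-np.sin(a)*q[1],p[1]+np.sin(a)*q[0]+np.cos(a)*q[1],q[2]])
def inv(p,w):
    a=p[2];d=w[:2]-p[:2];return np.array([np.cos(a)*d[0]+np.sin(a)*d[1],-np.sin(a)*d[0]+np.cos(a)*d[1],w[2]])*1000
def go(q): # rack-frame TCP target (m) -> tool offset cm, turn deg
    p=np.load("rack.npy");o=arm.get_obs();Rm=R.from_rotvec(o["eef_rot"])
    Rt=R.from_matrix(np.array([[np.cos(p[2]),np.sin(p[2]),0],[np.sin(p[2]),-np.cos(p[2]),0],[0,0,-1]]))
    print("t",o["time"].round(2),"rack pos",inv(p,o["eef_pos"]).round(1),"off cm",(Rm.inv().apply(W(p,q)-o["eef_pos"])*100).round(2),"dr",np.degrees((Rm.inv()*Rt).as_rotvec()).round(2),"F",o["ft_force"].round(1))
E
python3 -c "
from h import *
go((-.063,-.076,.33))"
```

```text
Traceback (most recent call last):
  File "h.py", line 25, in go
    print("t",o["time"].round(2),"rack pos",inv(p,o["eef_pos"]).round(1),"off cm",(Rm.inv().apply(W(p,q)-o["eef_pos"])*100).round(2),"dr",np.degrees((Rm.inv()*Rt).as_rotvec()).round(2),"F",o["ft_force"].round(1))
              ^^^^^^^^^^^^^^^
AttributeError: 'float' object has no attribute 'round'
```

```bash
sed -i 's/o\["time"\].round(2)/round(o["time"],2)/' h.py
python3 -c "
from h import *
go((-.063,-.076,.33))"
```

```text
t 0.1 rack pos [-466.7 -392.4  403.9] off cm [ 46.47 -21.69   7.43] dr [-9.000e-02  1.000e-02  1.306e+01] F [ 0.1  0.9 -0.6]
```

Call:
step_arm(offset=[[46.5, -21.7, 7.4], [46.5, -21.7, 7.4], [46.5, -21.7, 7.4], [46.5, -21.7, 7.4], [46.5, -21.7, 7.4], [46.5, -21.7, 7.4], [46.5, -21.7, 7.4], [46.5, -21.7, 7.4], [46.5, -21.7, 7.4], [46.5, -21.7, 7.4]], dr=[[0, 0, 13], [0, 0, 13], [0, 0, 13], [0, 0, 13], [0, 0, 13], [0, 0, 13], [0, 0, 13], [0, 0, 13], [0, 0, 13], [0, 0, 13]], jaw=[-0.45, -0.45, -0.45, -0.45, -0.45, -0.45, -0.45, -0.45, -0.45, -0.45])

```text
time: 1.1
eef_pos: [0.5647, -0.1859, 0.333]
eef_rot: [-3.13, -0.268, 0.001]
ft_force: [0.6, -0.4, -0.2]
opening: 0.0236
```

```bash
python3 -c "
from h import *
go((-.063,-.076,.33))"
```

```text
t 1.1 rack pos [-77.1 -86.8 333. ] off cm [ 1.41 -1.08  0.3 ] dr [-0.    0.02  0.06] F [ 0.6 -0.4 -0.2]
```

Call:
step_arm(offset=[[0, 0, 0], [0, 0, 0]], dr=[[0, 0, 0], [0, 0, 0]], jaw=[-0.45, -0.45])

```text
time: 1.3
eef_pos: [0.564, -0.1865, 0.3327]
eef_rot: [-3.129, -0.272, 0.003]
ft_force: [-0.1, -0.0, 0.6]
opening: 0.0234
```

```bash
python3 -c "
from h import *
go((-.063,-.076,.33))
o=arm.get_obs()
im=viewer.snapshot('wrist')[:,:,::-1].copy();cv2.imwrite('pics/w1.png',im)
c=cam('wrist',o);p=np.load('rack.npy')
for q in [(-.085,-.076,.05),(-.045,-.076,.05),(-.19,-.125,.014),(0,-.116,.063),(0,0,.063)]:print(q,px(c,W(p,q)).round(0))
"
```

```text
t 1.3 rack pos [-77.9 -87.3 332.7] off cm [ 1.49 -1.13  0.27] dr [-0.02  0.1   0.21] F [-0.1 -0.   0.6]
(-0.085, -0.076, 0.05) [308. 207.]
(-0.045, -0.076, 0.05) [308. 164.]
(-0.19, -0.125, 0.014) [353. 284.]
(0, -0.116, 0.063) [357. 111.]
(0, 0, 0.063) [211. 110.]
```

View pics/w1.png

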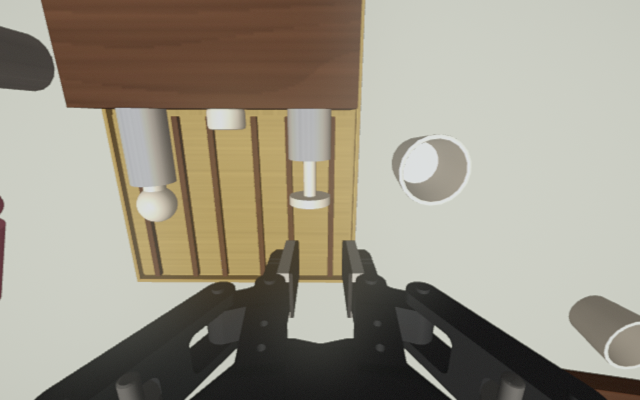

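```bash
python3 -c "
from h import *
im=cv2.imread('pics/w1.png')
cv2.imwrite('pics/w1c.png',cv2.resize(im[90:220,110:370],(780,390),interpolation=cv2.INTER_CUBIC))"
```

```text
(no output)
```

View pics/w1c.png

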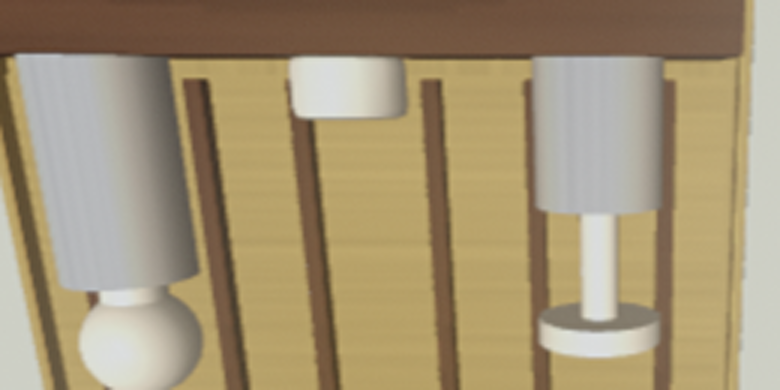

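```bash
python3 -c "
from h import *
p=np.load('rack.npy');p[:2]=W(p,(.002,-.0015,0))[:2];np.save('rack.npy',p)
go((-.063,-.076,.26));go((-.063,-.076,.195))"
```

```text
t 1.35 rack pos [-80.5 -86.7 333. ] off cm [ 1.77 -1.06  7.3 ] dr [-0.01  0.08  0.11] F [ 1.1  0.2 -0.6]
t 1.35 rack pos [-80.5 -86.7 333. ] off cm [ 1.78 -1.06 13.8 ] dr [-0.01  0.08  0.11] F [ 1.1  0.2 -0.6]
```

Call:
step_arm(offset=[[1.8, -1.05, 3], [1.8, -1.05, 7.3], [1.8, -1.05, 7.3], [1.8, -1.05, 7.3]], dr=[[0, 0, 0], [0, 0, 0], [0, 0, 0], [0, 0, 0]], jaw=[-0.45, -0.45, -0.45, -0.45])

```text
time: 1.75
eef_pos: [0.5785, -0.1753, 0.2606]
eef_rot: [-3.13, -0.265, 0.004]
ft_force: [0.8, -0.7, 1.2]
opening: 0.0235
```

```bash
python3 -c "
from h import *
go((-.063,-.076,.195))
o=arm.get_obs()
im=viewer.snapshot('wrist')[:,:,::-1].copy();cv2.imwrite('pics/w2.png',im)
c=cam('wrist',o);p=np.load('rack.npy')
for q in [(-.081,-.076,.05),(-.045,-.076,.05),(0,-.116,.063),(0,0,.063)]:print(q,px(c,W(p,q)).round(0))
"
```

```text
t 1.75 rack pos [-63.7 -77.2 260.6] off cm [ 0.09 -0.12  6.56] dr [-0.05  0.13 -0.05] F [ 0.8 -0.7  1.2]
(-0.081, -0.076, 0.05) [319. 253.]
(-0.045, -0.076, 0.05) [319. 203.]
(0, -0.116, 0.063) [389. 134.]
(0, 0, 0.063) [185. 134.]
```

View pics/w2.png

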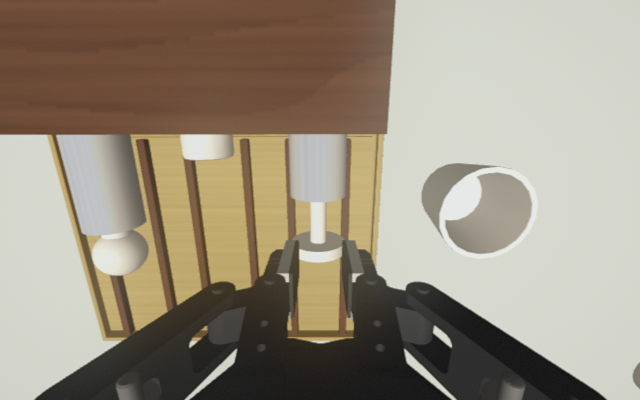

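Call:
step_arm(offset=[[0.2, 0, 1.5], [0.2, 0, 3], [0.2, 0, 4.5], [0.2, 0, 5.5], [0.2, 0, 6.5], [0.2, 0, 6.5]], dr=[[0, 0, 0], [0, 0, 0], [0, 0, 0], [0, 0, 0], [0, 0, 0], [0, 0, 0]], jaw=[-0.45, -0.45, -0.45, -0.45, -0.45, -0.45])

```text
time: 2.4
eef_pos: [0.5812, -0.1739, 0.1945]
eef_rot: [-3.13, -0.268, 0.002]
ft_force: [-1.3, -0.9, -0.5]
opening: 0.0237
```

Call:
step_arm(offset=[[-0.5, 0, 0], [-1, 0, 0], [-1.5, 0, 0], [-2, 0, 0], [-2.5, 0, 0], [-3, 0, 0], [-3.5, 0, 0], [-4, 0, 0], [-4.5, 0, 0], [-5, 0, 0]], dr=[[0, 0, 0], [0, 0, 0], [0, 0, 0], [0, 0, 0], [0, 0, 0], [0, 0, 0], [0, 0, 0], [0, 0, 0], [0, 0, 0], [0, 0, 0]], jaw=[-0.45, -0.45, -0.45, -0.45, -0.45, -0.45, -0.45, -0.45, -0.45, -0.45])

```text
time: 3.4
eef_pos: [0.5321, -0.1825, 0.1957]
eef_rot: [3.13, 0.268, 0.001]
ft_force: [1.3, -0.2, 0.4]
opening: 0.0235
```

Call:
step_arm(offset=[[-0.5, 0, 0], [-1, 0, 0], [-1.5, 0, 0], [-2, 0, 0], [-2.5, 0, 0], [-2.8, 0, 0], [-3.1, 0, 0], [-3.3, 0, 0], [-3.4, 0, 0], [-3.4, 0, 0]], dr=[[0, 0, 0], [0, 0, 0], [0, 0, 0], [0, 0, 0], [0, 0, 0], [0, 0, 0], [0, 0, 0], [0, 0, 0], [0, 0, 0], [0, 0, 0]], jaw=[-0.45, -0.45, -0.45, -0.45, -0.45, -0.45, -0.45, -0.45, -0.45, -0.45])

```text
time: 4.4
eef_pos: [0.4987, -0.1882, 0.1955]
eef_rot: [-3.13, -0.268, 0.001]
ft_force: [0.5, -0.1, 0.6]
opening: 0.0234
```

Call:
step_arm(offset=[[0.3, 0, 0], [0.3, 0, -1.5], [0.3, 0, -5], [0.3, 0, -9], [0.3, 0, -13], [0.3, 0, -13], [0.3, 0, -13]], dr=[[0, 0, 0], [0, 0, 0], [0, 0, 0], [0, 0, 0], [0, 0, 0], [0, 0, 0], [0, 0, 0]], jaw=[-0.45, -0.45, -0.45, -0.45, -0.45, -0.45, -0.45])

```text
time: 5.1
eef_pos: [0.5022, -0.1878, 0.3263]
eef_rot: [3.129, 0.268, 0.002]
ft_force: [-0.0, -0.9, 0.0]
opening: 0.0236
```

```bash
python3 -c "
from h import *
go((-.132,.076,.32))
im=viewer.snapshot('top')[:,:,::-1].copy();w=viewer.snapshot('wrist')[:,:,::-1]
cv2.imwrite('pics/t2.png',np.hstack([cv2.resize(im[110:310,290:490],(400,400),interpolation=cv2.INTER_CUBIC),w[:,100:500]]))
"
```

```text
t 5.1 rack pos [-141.   -76.6  326.3] off cm [  0.92 -15.26   0.62] dr [ 0.06 -0.08  0.06] F [-0.  -0.9  0. ]
```

View pics/t2.png

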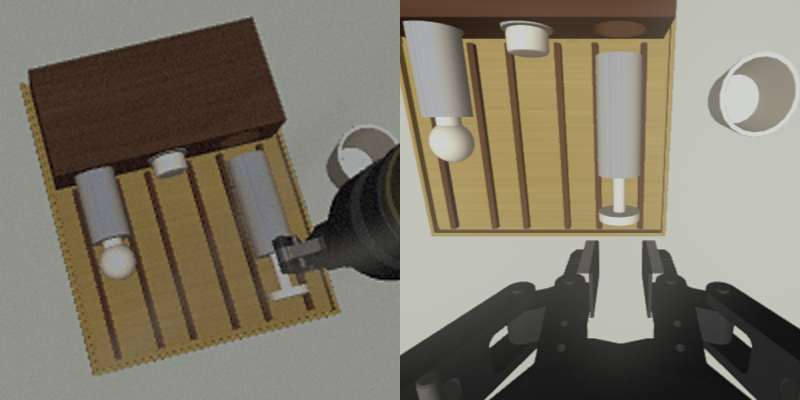

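Call:
step_arm(offset=[[0.1, -5, 0.6], [0.1, -10, 0.6], [0.1, -15.2, 0.6], [0.1, -15.2, 0.6], [0.1, -15.2, 0.6], [0.1, -15.2, 0.6], [0.1, -15.2, 0.6]], dr=[[0, 0, 0], [0, 0, 0], [0, 0, 0], [0, 0, 0], [0, 0, 0], [0, 0, 0], [0, 0, 0]], jaw=[-1, -1, -1, -1, -1, -1, -1])

```text
time: 5.9
eef_pos: [0.4771, -0.0389, 0.3191]
eef_rot: [3.13, 0.265, -0.001]
ft_force: [0.3, -0.0, -1.5]
opening: 0.0003
```

```bash
python3 -c "
from h import *
go((-.140,.076,.195))
o=arm.get_obs()
im=viewer.snapshot('wrist')[:,:,::-1].copy();cv2.imwrite('pics/w3.png',im)
c=cam('wrist',o);p=np.load('rack.npy')
for q in [(-.09,.076,.03),(0,.116,.063),(0,0,.063),(-.129,.076,.022)]:print(q,px(c,W(p,q)).round(0))
"
```

```text
t 5.9 rack pos [-140.5   74.4  319.1] off cm [ 0.06 -0.17 12.41] dr [ 0.01  0.04 -0.04] F [ 0.3 -0.  -1.5]
(-0.09, 0.076, 0.03) [318. 144.]
(0, 0.116, 0.063) [260.  15.]
(0, 0, 0.063) [428.  15.]
(-0.129, 0.076, 0.022) [318. 184.]
```

View pics/w3.png

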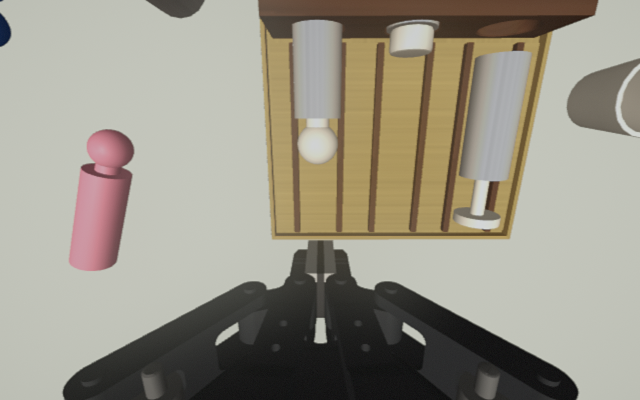

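Call:
step_arm(offset=[[0, -0.1, 3], [0, -0.1, 6], [0, -0.1, 9], [0, -0.1, 11], [0, -0.1, 12.3], [0, -0.1, 12.3], [0, -0.1, 12.3]], dr=[[0, 0, 0], [0, 0, 0], [0, 0, 0], [0, 0, 0], [0, 0, 0], [0, 0, 0], [0, 0, 0]], jaw=[-1, -1, -1, -1, -1, -1, -1])

```text
time: 6.65
eef_pos: [0.477, -0.0375, 0.1966]
eef_rot: [3.13, 0.266, -0.001]
ft_force: [1.2, -0.2, 0.4]
opening: -0.0002
```

Call:
step_arm(offset=[[0.7, 0, 0], [1.4, 0, 0], [2.1, 0, 0], [2.7, 0, 0], [3.3, 0, 0], [3.9, 0, 0], [4.5, 0, 0], [5.1, 0, 0], [5.7, 0, 0], [6.3, 0, 0]], dr=[[0, 0, 0], [0, 0, 0], [0, 0, 0], [0, 0, 0], [0, 0, 0], [0, 0, 0], [0, 0, 0], [0, 0, 0], [0, 0, 0], [0, 0, 0]], jaw=[-1, -1, -1, -1, -1, -1, -1, -1, -1, -1])

```text
time: 7.65
eef_pos: [0.5394, -0.0259, 0.1965]
eef_rot: [-3.13, -0.268, -0.0]
ft_force: [-1.5, 0.4, -0.0]
opening: -0.0001
```

Call:
step_arm(offset=[[0.3, 0, 0], [0.6, 0, 0], [0.9, 0, 0], [1.2, 0, 0], [1.5, 0, 0], [1.7, 0, 0]], dr=[[0, 0, 0], [0, 0, 0], [0, 0, 0], [0, 0, 0], [0, 0, 0], [0, 0, 0]], jaw=[-1, -1, -1, -1, -1, -1])

```text
time: 8.25
eef_pos: [0.556, -0.0231, 0.1966]
eef_rot: [-3.13, -0.268, -0.0]
ft_force: [-0.8, -0.6, -0.6]
opening: -0.0002
```

```bash
python3 -c "
from h import *
go((-.051,.076,.195))"
```

```text
t 8.25 rack pos [-60.2  76.6 196.6] off cm [0.91 0.06 0.16] dr [ 0.   -0.02  0.06] F [-0.8 -0.6 -0.6]
```

Call:
step_arm(offset=[[0.15, 0, 0], [0.3, 0, 0], [0.45, 0, 0], [0.6, 0, 0]], dr=[[0, 0, 0], [0, 0, 0], [0, 0, 0], [0, 0, 0]], jaw=[-1, -1, -1, -1])

```text
time: 8.65
eef_pos: [0.5616, -0.0221, 0.1965]
eef_rot: [-3.13, -0.268, 0.0]
ft_force: [-1.1, 0.1, -0.3]
opening: 0.0
```

Call:
step_arm(offset=[[0.1, 0, 0], [0.2, 0, 0]], dr=[[0, 0, 0], [0, 0, 0]], jaw=[-1, -1])

```text
time: 8.85
eef_pos: [0.5636, -0.0218, 0.1966]
eef_rot: [-3.13, -0.268, 0.0]
ft_force: [-1.5, -0.7, 0.3]
opening: 0.0004
```

Call:
step_arm(offset=[[0.1, 0, 0]], dr=[[0, 0, 0]], jaw=[-1])

```text
time: 8.95
eef_pos: [0.5645, -0.0216, 0.1966]
eef_rot: [-3.13, -0.268, 0.0]
ft_force: [-1.1, -0.5, -0.1]
opening: -0.0
```

```bash
python3 -c "
from h import *
go((-.051,.076,.195))"
```

```text
t 8.95 rack pos [-51.4  76.6 196.6] off cm [0.04 0.06 0.16] dr [-0.    0.    0.06] F [-1.1 -0.5 -0.1]
```

Call:
step_arm(offset=[[0.1, 0, 0], [0.1, 0, 0]], dr=[[0, 0, 0], [0, 0, 0]], jaw=[-1, -1])

```text
time: 9.15
eef_pos: [0.5657, -0.0214, 0.1966]
eef_rot: [-3.13, -0.268, -0.0]
ft_force: [-1.3, -0.7, -0.4]
opening: 0.0001
```

Call:
step_arm(offset=[[0.1, 0, 0], [0.1, 0, 0]], dr=[[0, 0, 0], [0, 0, 0]], jaw=[-1, -1])

```text
time: 9.35
eef_pos: [0.5666, -0.0213, 0.1966]
eef_rot: [-3.13, -0.268, -0.0]
ft_force: [-0.6, 0.3, -1.4]
opening: 0.0001
```

Call:
step_arm(offset=[[0.1, 0, 0], [0.1, 0, 0]], dr=[[0, 0, 0], [0, 0, 0]], jaw=[-1, -1])

```text
time: 9.55
eef_pos: [0.5671, -0.0211, 0.1965]
eef_rot: [3.13, 0.268, -0.002]
ft_force: [-3.2, -0.9, 1.5]
opening: 0.0002
```

Call:
step_arm(offset=[[0.1, 0, 0], [0.1, 0, 0]], dr=[[0, 0, 0], [0, 0, 0]], jaw=[-1, -1])

```text
time: 9.75
eef_pos: [0.5674, -0.021, 0.1963]
eef_rot: [3.13, 0.268, -0.004]
ft_force: [-5.0, -1.6, 2.3]
opening: 0.0002
```

Call:
step_arm(offset=[[0.1, 0, 0], [0.2, 0, 0], [0.2, 0, 0]], dr=[[0, 0, 0], [0, 0, 0], [0, 0, 0]], jaw=[-1, -1, -1])

```text
time: 10.05
eef_pos: [0.5681, -0.0209, 0.1961]
eef_rot: [3.13, 0.268, -0.009]
ft_force: [-11.6, -1.1, 8.7]
opening: -0.0001
```

Call:
step_arm(offset=[[-1, 0, 0], [-3, 0, 0], [-5, 0, -1], [-8, 0, -5], [-9, 0, -10], [-9, 0, -13], [-9, 0, -13], [-9, 0, -13]], dr=[[0, 0, 0], [0, 0, 0], [0, 0, 0], [0, 0, 0], [0, 0, 0], [0, 0, 0], [0, 0, 0], [0, 0, 0]], jaw=[-1, -1, -1, -1, -1, -1, -1, -1])

```text
time: 10.85
eef_pos: [0.4824, -0.0359, 0.3275]
eef_rot: [3.13, 0.268, 0.006]
ft_force: [-0.1, 0.2, -1.6]
opening: -0.0002
```

```bash
python3 -c "
from h import *
go((-.14,.0,.32))
o=arm.get_obs();w=viewer.snapshot('wrist')[:,:,::-1];t=viewer.snapshot('top')[:,:,::-1]
c=cam('wrist',o);p=np.load('rack.npy')
for q in [(-.022,.076,.03),(-.04,.076,.03),(-.019,.076,.03),(0,.116,.063)]:print(q,px(c,W(p,q)).round(0))
cv2.imwrite('pics/f.png',np.hstack([cv2.resize(t[110:310,290:490],(400,400),interpolation=cv2.INTER_CUBIC),cv2.resize(w[0:200,220:420],(400,400),interpolation=cv2.INTER_CUBIC)]))
"
```

```text
t 10.85 rack pos [-134.9   76.4  327.5] off cm [-0.52  7.64  0.75] dr [ 0.04 -0.22  0.06] F [-0.1  0.2 -1.6]
(-0.022, 0.076, 0.03) [321.  70.]
(-0.04, 0.076, 0.03) [321.  93.]
(-0.019, 0.076, 0.03) [321.  66.]
(0, 0.116, 0.063) [266.  30.]
```

View pics/f.png

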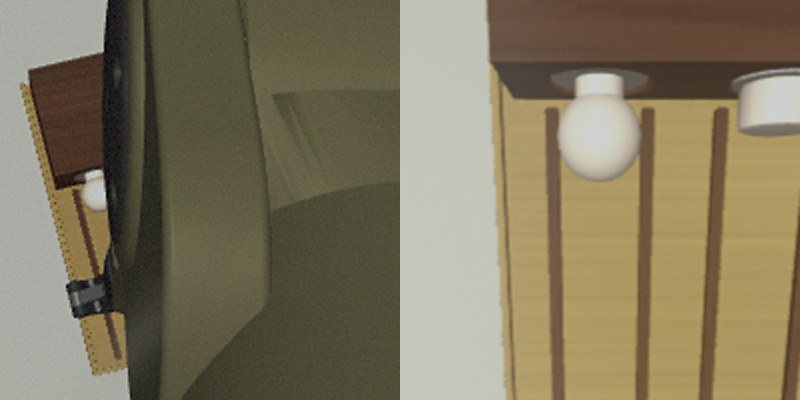

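Call:
step_arm(offset=[[0, 0, -5], [0, 0, -7], [0, 5, -7], [0, 10, -7], [0, 15, -7], [0, 20, -7], [0, 25, -7], [0, 30, -7], [0, 35, -7], [0, 35, -7]], dr=[[0, 0, 0], [0, 0, 0], [0, 0, 0], [0, 0, 0], [0, 0, 0], [0, 0, 0], [0, 0, 0], [0, 0, 0], [0, 0, 0], [0, 0, 0]], jaw=[-1, -1, -1, -1, -1, -1, -1, -1, -1, -1])

```text
time: 11.95
eef_pos: [0.5413, -0.3861, 0.3925]
eef_rot: [-3.13, -0.26, 0.005]
ft_force: [0.3, 0.7, -1.1]
opening: -0.0
```

```bash
python3 -c "
from h import *
print(arm.get_obs()['eef_pos'],arm.get_obs()['time'])
t=viewer.snapshot('top')[:,:,::-1];s=viewer.snapshot('scene')[:,:,::-1]
cv2.imwrite('pics/f2.png',np.hstack([cv2.resize(t[110:310,240:490],(500,400),interpolation=cv2.INTER_CUBIC),cv2.resize(s[130:290,160:280],(300,400),interpolation=cv2.INTER_CUBIC)]))
"
```

```text
[ 0.54126886 -0.38610168  0.39252289] 11.95
```

View pics/f2.png

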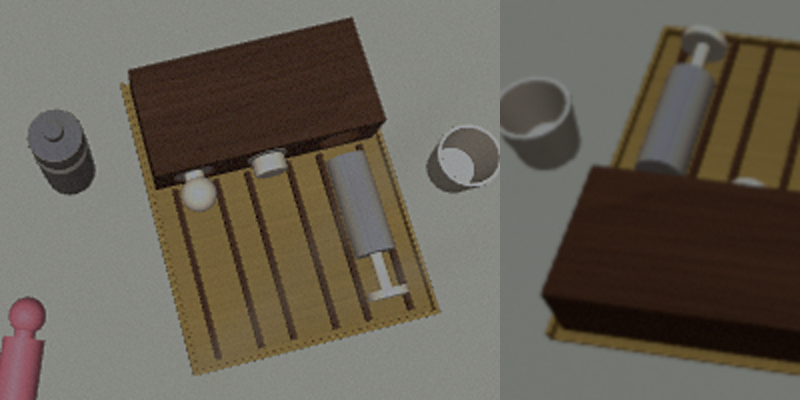

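All in place: the disc tube lies in its lane clear of the holder, the ball tube is home, and the cap, grinder and cup have not moved.

```bash
python3 -c "
from bench import arm
print(arm.hand_in())"
```

```text
the job is handed in; nothing more can be done
None
```

The job is done and handed in at about 12 s of the 43 s allowed. I don't know the verdict, since the hand-in reports none.

- **Disc tube (right lane):** I straddled its neck without gripping and dragged it out by the disc, about 77 mm. The last pictures show it lying in its lane, with its foot about 20 mm in front of the holder by my reckoning.
- **Ball tube (left lane):** I then pushed it in with the shut fingers. It stopped advancing and the wrist force rose to about 15 N. In the wrist picture the ball centre sits about 20.5 mm in front of the holder. That puts the shoulder about 1.5 mm inside, within the 0 to 2 mm asked.
- **Everything else:** The short-capped tube, grinder and cup look unmoved in the final pictures. The arm ended well away, holding nothing.

**Disagreement:** The top and wrist cameras differed by about 3 mm on where the rack stands. I took a value in between, and the close-up looks before each action agreed with it to about 2 mm. No check failed.

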